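# Lay a brittle ceramic plate on the scale

### The arm

A 6-joint arm with a two-finger parallel gripper is mounted at the origin on the work surface. World frame = base frame: x ahead of the robot, y to its left, z up, the work surface at z = 0. Lengths are in m, angles in rad, forces in N, time in s.
With the tool pointing down it reaches from about 0.4 to 0.825 m from the base axis. Payload 7 kg.
Tool frame: the origin (TCP) lies at the very end of the fingers, on their centre line; the grasp point (between the pads) lies 19 mm behind it; z points along the fingers, y is the line along which they close (so a half turn about z gives the same grasp; the last joint's range is limited). The gripper opens to 88 mm and grips with 3 to 60 N. Pads are 19 mm wide; open, the fingers measure 130 mm over their backs; the gripper's body (78 mm by 193 mm) begins 47 mm behind the grasp point.
Start: joints at [-0.9, 0.359, 0.012, 0, -1.224, -0.288], TCP at [0.252, -0.626, 0.227] pointing down, gripper open.
Joint ranges: [-3.07, 3.07], [-1.43, 2.12], [-1.02, 1.25], [-3.03, 1.67], [-3.05, -0], [-3.03, 3.03]. Speed limits (rad/s): [2.39, 2.39, 3.01, 3.14, 3.14, 3.14].

### API

Orientations are given as [roll, pitch, yaw] about the fixed x, y, z axes, in that order (R = Rz(yaw) Ry(pitch) Rx(roll)).
In Python, from station import arm gives the robot as it stands.
- The arm moves only by the tool step_arm, never from a script. Its argument "rows" is a list of rows, each a list of 5 numbers: the shift along the world's x, y, z in m, then the turn about the world's z in rad, then the finger opening in m, from 0 to 0.0876. In form: [[x, y, z, spin, gripper], ...]. A call has 1 to 20 rows; each row is the pose to reach, as a shift and turn from the pose commanded when the call began; what a row does not reach only later rows make up. A row lasts 1/10 s, in which the tool goes at most 50 mm and 8.59 degrees, less where a joint would pass 70% of its speed; a pose out of reach is approached as far as the arm can. A call with a gripper value outside its range is refused whole. The fingers move at their own pace and stop on an object; "newtons" is the grip in N (left out, the last holds). Time passes only in rows, so rows that repeat a pose let the fingers close. It gives the time, the measured TCP pose, the force, the opening and the grip force at its end, in the units of the state.
- arm.get_state(): the state, without advancing time (a new reading comes with each control period).
- arm.grab_frame(name): name is "scene" or "top" or "wrist"; returns a dict with "color" (384x512x3 uint8, blue, green, red), "vfov" (degrees; the focal length in pixels is half the picture's height over the tangent of half this angle, whatever the lens; pixels are square), "cx", "cy" (the principal point, pixels), "rvec" (rotation vector, rad) and "tvec" (3), from world to camera coordinates, as OpenCV has them. Camera axes: x right, y down, z forward; pixel columns grow to the right and rows downward; lengths in m; the calibration is good to about 2 mm. A picture is of the moment at which its call begins. There is no depth.
- arm.job_done(): hands the job in; it is judged then, once.
The state is a dict: "t": time; "q": joint angles; "qd": joint speeds; "joint_efforts": joint torques, N m; "eef_pos": TCP position; "ee_rot": TCP orientation; "force": force on the tool from outside, world axes, zero at the start; "moment": the same for the moment, N m; "width": finger opening in m; "gripper_force": force on a finger pad.
Only numpy, scipy, OpenCV 4.12 (cv2) and the standard library are available. Lean on these libraries where they do the work, as an engineer would, in place of code of your own. Each camera call takes 0.05 s, during which the arm holds its last target. There are 200 camera calls.

### The job

Put the long white ceramic plate on the scale. It is too thin to take off the stone slab, so slide it along the slab until one end sticks out about 4 cm over the slab's edge, pick it up by that end, and lay it flat and centred on the scale's small round pan. The plate is brittle and the pan delicate: handle the plate with a light touch and a grip of no more than 30 N, do not drop or knock it, lower it softly so that the pan is hardly pushed down, and leave the other things where they are.

Things in the scene. Friction and masses are not known exactly. Their poses are not given: they have to be found in the camera images.
- plate_center (a point): centre (half-way through) of the loose plate: flat white ceramic, 130 mm long (its x axis), 56 mm wide (y), 5 mm thick, 70 to 120 g, flat on the slab. Brittle: finger forces on it, both fingers added, must stay under 80 N (a 20 N grip counts 40 N, 52 N while closing; 30 N is the most to use). It slides easily on the stone: fingertips pressed on its top with 3 to 8 N drag it along
- plate_end_a (a point): middle of the plate's short edge at its +x end, half-way through the thickness
- plate_end_b (a point): middle of the plate's short edge at its -x end
- slab_top (a point): centre of the top face of the fixed grey stone slab: 220 mm along its x axis, 240 mm along y, top 40 mm above the bench, z up; its edge at -x faces roughly the robot and has free bench before it. The slab may stand to the left or the right
- pan_top (a point): centre of the upper face of the scale's round steel pan, 80 mm across, 5 mm thick, on a thin stem. The face stands 88 mm above the bench and 43 mm above the white scale housing (180 by 200 mm, 45 mm high; the pan is 10 mm behind its middle), so fingertips have room beside the pan and below its rim. The scale may stand to the right or the left, and is fixed
- pan (a joint): how far the pan is pressed down, in m: 0 unloaded, 1 mm for each newton, hard stop at 8 mm; more than 5 mm overloads the scale (the plate alone presses it about 1 mm)
- weight_mid (a point): steel balance weight, a knobbed cylinder 28 mm across and 44 mm high, standing on the slab near a far corner (+y side); leave it alone; this point is its centre, half-way up
- lid_mid (a point): small round white ceramic lid, a disc 48 mm across and 6 mm thick with a 12 mm knob (18 mm high in all), lying on the slab near the other far corner; leave it alone; this point is its centre, half-way up
- jar_mid (a point): closed amber jar, 60 mm across, 85 mm high, standing on the bench to the left; leave it alone; this point is its centre, half-way up
- bowl_mid (a point): empty steel bowl, 120 mm across, 50 mm high, standing on the bench to the right; leave it alone; this point is its centre, half-way up
- spoon_tip (a point): steel spoon about 180 mm long and 20 mm high at most, lying on the bench in the middle, in front of the robot; leave it alone; this point is at the tip of its bowl
Not all that is in view belongs to the job. Of the things shaped like the part that bears plate_center, the white one is meant.

How it is judged:
On the way, in this order (a step that is already met when the one before it is completed fails the run):
1. the plate lies flat on the slab with one end sticking out at least 25 mm beyond an edge of the slab's top ((x of any of plate_end_a, plate_end_b in the frame of slab_top above 0.135 m or x of any of plate_end_a, plate_end_b in the frame of slab_top below -0.135 m or y of any of plate_end_a, plate_end_b in the frame of slab_top above 0.145 m or y of any of plate_end_a, plate_end_b in the frame of slab_top below -0.145 m) and contact force between plate and slab above 0.1 N and angle between plate_center's own z axis and vertical below 0.08 rad and z of plate_center in the frame of slab_top below 0.006 m), for 0.2 s.
2. the plate is lifted clear of the slab (contact force between plate and slab below 0.01 N and z of plate_center in the frame of slab_top above 0.015 m and contact force between the fingers and plate above 1 N), for 0.1 s.
At the end, for the whole second after the job is handed in: The plate lies flat (within 3 degrees) and at rest on the scale's pan, its centre within 15 mm of the pan's centre, released by the fingers (horizontal distance between plate_center and pan_top below 0.015 m and angle between plate_center's own z axis and vertical below 0.05 rad and z of plate_center in the frame of pan_top between -0.001 and 0.006 m and contact force between plate and pan above 0.2 N and linear speed of plate below 0.02 m/s and contact force between the fingers and plate below 0.01 N); the robot touches nothing.
It fails at once if the fingers press on the plate with more than 80 N in all (it cracks) (contact force between the fingers and plate above 80 N).
It fails at once if the plate is dropped (moves faster than 0.4 m/s while the fingers do not hold it: a fall of some 8 mm) or knocked against the bench (over 10 N) ((contact force between the fingers and plate below 0.5 N and linear speed of plate above 0.4 m/s) or contact force between plate and table above 10 N).
It fails at once if the plate is lifted (4 to 12 mm) off the middle of the slab instead of being slid to an edge: its centre more than 50 mm inside all edges (x of plate_center in the frame of slab_top between -0.06 and 0.06 m and y of plate_center in the frame of slab_top between -0.07 and 0.07 m and z of plate_center in the frame of slab_top between 0.0085 and 0.0165 m).
It fails at once if the scale's pan is pressed down more than 5 mm (overloaded) (value of joint pan above 0.005 m).
It fails at once if another loose thing is moved more than 25 mm (distance of any of weight_mid, lid_mid, jar_mid, bowl_mid, spoon_tip from where it was at the start of the episode above 0.025 m).
It also fails if it takes over 54 s, if anything falls off the work surface, if the arm or the gripper's body presses on something with over 40 N, if the wrist force passes 120 N, or if a joint passes its speed limit or range.

## Working session

There is one attempt and no reset: what is moved stays moved. The work goes in short steps, Python scripts to look and compute and a tool call to move; the robot and the scene stay as the last step left them, time stands still between calls to the robot, and variables do not carry over. Pictures are saved under pics/ and viewed, at most 10 in all, crops included, and the job is handed in when it is done.

Besides the shell and the picture viewer there is one more tool, called as a command line: name --pt "numbers of a row" for each row, then --argument value for the rest. step_arm: Moves the arm, as the interface text tells. Its arguments: {"type":"object","properties":{"rows":{"type":"array"},"newtons":{"type":"number"}},"required":["rows"]}

```bash
mkdir -p pics; ls; cat > h.py <<'E'
import numpy as np, cv2
from station import arm
def grab(n,save=None):
    f=arm.grab_frame(n)
    if save: cv2.imwrite('pics/'+save,f['color'])
    return f
def cam(f):
    h=f['color'].shape[0]; F=h/2/np.tan(np.radians(f['vfov'])/2)
    K=np.array([[F,0,f['cx']],[0,F,f['cy']],[0,0,1]]); R=cv2.Rodrigues(np.array(f['rvec'],float))[0]
    return K,R,np.array(f['tvec'],float).ravel()
def toplane(f,px,z):
    K,R,t=cam(f); px=np.atleast_2d(np.array(px,float))
    d=(np.linalg.inv(K)@np.c_[px,np.ones(len(px))].T).T@R; c=-R.T@t
    return c+d*((z-c[2])/d[:,2])[:,None]
def proj(f,P):
    K,R,t=cam(f); p=(np.atleast_2d(P)@R.T+t)@K.T
    return p[:,:2]/p[:,2:]
E
python3 - <<'E'
from h import *
a=grab('top','top0.png');b=grab('scene','scene0.png')
cv2.imwrite('pics/both0.png',cv2.resize(np.hstack([a['color'],b['color']]),(800,300)))
for f in (a,b):
    K,R,t=cam(f); print(K[0,0],-R.T@t,R[2])
print(arm.get_state())
E
```

```text
pics
469.7002824149943 [0.25088289 0.00428066 1.57485832] [ 0.15122938 -0.00592205 -0.98848096]
415.198098018163 [ 1.21089991 -0.51204144  0.7142669 ] [-0.66708868  0.46590958 -0.5813097 ]
{'t': 0.1, 'q': array([-8.99907836e-01,  3.59331364e-01,  1.11557172e-02, -3.30474130e-04,
       -1.22411240e+00, -2.88076122e-01]), 'qd': array([-4.50590034e-04, -2.04060586e-03,  1.86453696e-03,  6.42922281e-04,
       -8.25559245e-05,  1.72052626e-03]), 'joint_efforts': array([-1.37335312e-03, -5.84163773e+01,  2.93752527e+01,  7.01563731e+00,
        1.01643489e-02, -5.65713526e-05]), 'eef_pos': array([ 0.25193299, -0.62574411,  0.2257043 ]), 'ee_rot': array([ 3.14007413e+00, -1.25971193e-04, -2.75889271e+00]), 'force': array([0.49712389, 0.55336537, 0.31759336]), 'moment': array([ 0.03783095, -0.03591003,  0.01074013]), 'gripper_force': 0.0, 'width': 0.08723303016477026}
```

View pics/top0.png

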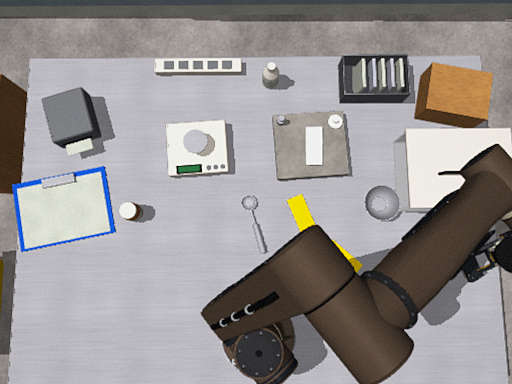

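View pics/scene0.png

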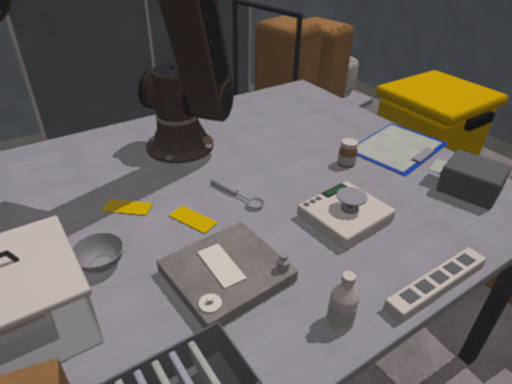

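Top view: the slab is at about (311,146) with the white plate on it at (314,146), the weight at (281,119) and the lid at (335,121). The scale is at (197,148) with its pan at (196,142), the jar at (130,211), the bowl at (382,203) and the spoon tip at (249,201). Plate-shaped candidates are the white one on the slab (314,146), the yellow strips (302,210)/(350,255) on the bench, and the slats in the rack (380,75). Only (314,146) is white, loose and flat on the slab. I'll measure it and confirm in a crop.

```bash
python3 - <<'E'
from h import *
f=grab('top'); im=f['color']; hsv=cv2.cvtColor(im,cv2.COLOR_BGR2HSV)
def comp(mask,box,name,z):
    x0,y0,x1,y1=box; m=np.zeros(mask.shape,np.uint8); m[y0:y1,x0:x1]=mask[y0:y1,x0:x1]
    cs=cv2.findContours(m,cv2.RETR_EXTERNAL,cv2.CHAIN_APPROX_NONE)[0]; c=max(cs,key=cv2.contourArea)
    w=toplane(f,c[:,0,:],z)[:,:2].astype(np.float32)
    (cx,cy),s,a=cv2.minAreaRect(w*1000); print(name,np.round([cx,cy]),np.round(s),round(a,1),'circle',cv2.minEnclosingCircle(w*1000)); print(np.round(cv2.boxPoints(((cx,cy),s,a))).tolist(), c[:,0].mean(0))
V=hsv[...,2];S=hsv[...,1]
comp(((V>190)*255).astype(np.uint8),(298,118,328,172),'plate',.045)
g=cv2.inRange(im,(60,60,60),(135,135,135))
comp(cv2.morphologyEx(((V<150)|(V>190)).astype(np.uint8)*255*0+cv2.inRange(V,60,135),cv2.MORPH_CLOSE,np.ones((3,3))),(262,100,358,190),'slab',.04)
comp(((V>200)*255).astype(np.uint8),(155,112,240,185),'scale',.045)
print(V[142,160:236].tolist()); print(V[120:175,197].tolist())
cv2.imwrite('pics/crop1.png',cv2.resize(im[90:225,150:400],None,fx=3.2,fy=3.2,interpolation=cv2.INTER_CUBIC))
E
```

```text
plate [ 619. -193.] [130.  56.] 0.4 circle ((619.2391967773438, -192.10545349121094), 70.1787109375)
[[554.0, -165.0], [554.0, -222.0], [684.0, -221.0], [684.0, -164.0]] [313.6        145.24761905]
slab [ 613. -186.] [212. 249.] 3.7 circle ((613.0172119140625, -186.7006378173828), 159.77328491210938)
[[500.0, -69.0], [516.0, -318.0], [727.0, -304.0], [711.0, -55.0]] [328.12367491 160.83745583]
scale [616. 200.] [177. 197.] 3.8 circle ((615.4172973632812, 199.45068359375), 129.62637329101562)
[[521.0, 292.0], [534.0, 96.0], [711.0, 107.0], [698.0, 304.0]] [195.48497854 147.8111588 ]
[197, 197, 194, 193, 194, 196, 150, 225, 246, 243, 242, 241, 240, 240, 242, 241, 241, 240, 241, 240, 240, 242, 234, 213, 202, 206, 199, 209, 203, 198, 200, 203, 202, 202, 201, 202, 203, 205, 200, 202, 204, 202, 206, 206, 196, 203, 205, 158, 162, 173, 169, 166, 170, 165, 152, 234, 244, 240, 239, 239, 242, 239, 241, 242, 247, 233, 135, 97, 116, 115, 117, 113, 104, 172, 202, 198]
[190, 204, 236, 243, 241, 239, 238, 241, 241, 230, 200, 198, 204, 198, 195, 196, 201, 207, 201, 201, 203, 201, 205, 205, 201, 203, 200, 199, 207, 198, 198, 199, 182, 137, 183, 232, 245, 242, 240, 239, 241, 240, 249, 236, 112, 62, 120, 119, 113, 120, 114, 54, 177, 222, 94]
```

View pics/crop1.png

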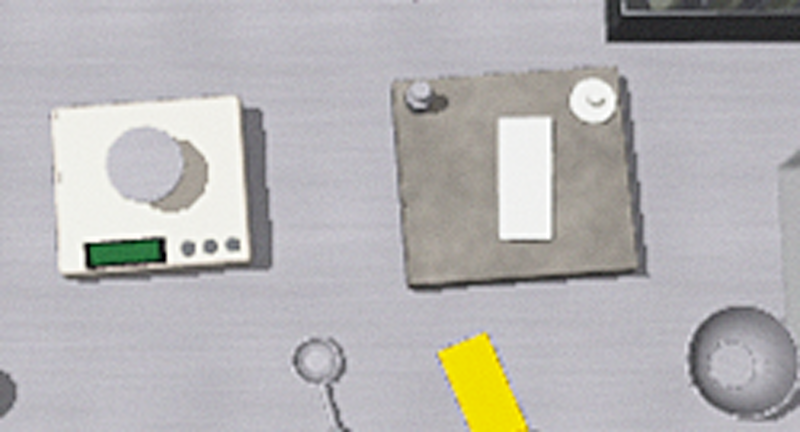

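The crop confirms the white plate on the slab at crop (525,178). The pan is at (145,164), radius about 38 px, and the slab's front edge runs (408,286)–(637,270), side face included. Next I'll compute the edge and the pan centre.

```bash
python3 - <<'E'
from h import *
f=grab('top'); im=f['color']; V=cv2.cvtColor(im,cv2.COLOR_BGR2HSV)[...,2]
c=lambda x,y:(x/3.2+150,y/3.2+90)
p=toplane(f,[c(394,82),c(615,68),c(637,270),c(408,286)],.04);print(np.round(p,3),p.mean(0))
# pan: disc boundary, left/upper edges vs bright housing
m=cv2.inRange(V,180,222)
cs=cv2.findContours(m[125:160,178:206+6],cv2.RETR_EXTERNAL,cv2.CHAIN_APPROX_NONE,offset=(178,125))[0]
k=max(cs,key=cv2.contourArea); w=toplane(f,k[:,0],.088)[:,:2].astype(np.float32)*1000
print('pan',cv2.minEnclosingCircle(w),cv2.fitEllipse(w))
b=grab('scene'); cv2.imwrite('pics/scrop.png',cv2.resize(b['color'][170:320,150:400],None,fx=3.2,fy=3.2,interpolation=cv2.INTER_CUBIC))
for n,P in dict(pan=(.625,.2,.088),pl=(.619,-.193,.045)).items(): print(n,proj(b,P), (proj(b,P)-[150,170])*3.2)
E
```

```text
[[ 0.723 -0.059  0.04 ]
 [ 0.737 -0.293  0.04 ]
 [ 0.519 -0.308  0.04 ]
 [ 0.504 -0.07   0.04 ]] [ 0.6207185 -0.1824626  0.04     ]
pan ((624.535400390625, 197.371337890625), 41.2269287109375) ((625.2911987304688, 199.8517303466797), (73.76862335205078, 78.11942291259766), 65.379150390625)
pan [[350.82295974 193.38382961]] [[642.63347116  74.82825476]]
pl [[219.86138627 262.45696808]] [[223.55643605 295.86229785]]
```

View pics/scrop.png

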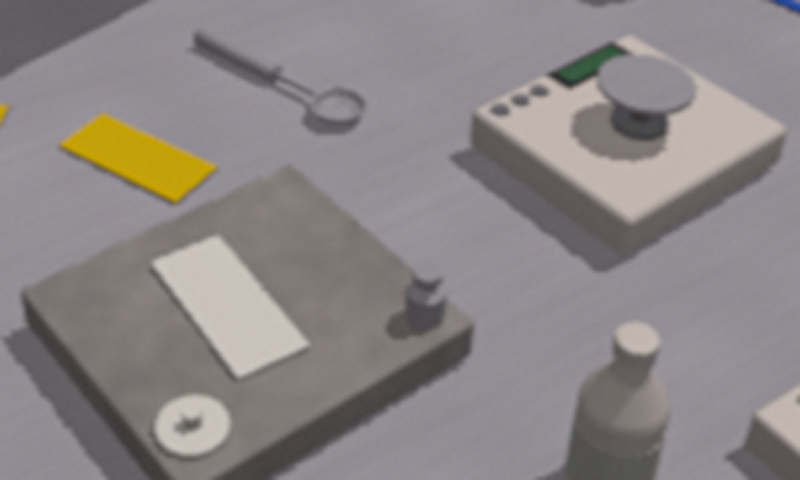

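step_arm --pt "0.04 0.04 0 -0.1 0.03" --pt "0.08 0.08 0 -0.2 0.03" --pt "0.12 0.12 0 -0.3 0.03" --pt "0.16 0.16 0 -0.383 0.03" --pt "0.2 0.2 0 -0.383 0.03" --pt "0.24 0.24 0 -0.383 0.03" --pt "0.28 0.28 0 -0.383 0.03" --pt "0.32 0.32 0 -0.383 0.03" --pt "0.35 0.36 0 -0.383 0.03" --pt "0.378 0.4 0 -0.383 0.03" --pt "0.378 0.432 0 -0.383 0.03" --pt "0.378 0.432 0 -0.383 0.03" --pt "0.378 0.432 -0.04 -0.383 0.03" --pt "0.378 0.432 -0.08 -0.383 0.03" --pt "0.378 0.432 -0.12 -0.383 0.03" --pt "0.378 0.432 -0.15 -0.383 0.03" --pt "0.378 0.432 -0.165 -0.383 0.03" --pt "0.378 0.432 -0.165 -0.383 0.03"

```text
t: 2.05
eef_pos: [0.6288, -0.1941, 0.0594]
ee_rot: [3.141, -0.004, 3.141]
force: [0.3, 0.4, 1.1]
width: 0.0301
gripper_force: 0.0
```

The scene view agrees: plate at crop (230,306), pan at (646,85). Both sit about 3 px off the top-view prediction in the same direction, so it is a calibration bias. Now I'll touch down gently.

step_arm --pt "0 0 -0.004 0 0.03" --pt "0 0 -0.008 0 0.03" --pt "0 0 -0.01 0 0.03" --pt "0 0 -0.012 0 0.03" --pt "0 0 -0.012 0 0.03" --newtons 10

```text
t: 2.55
eef_pos: [0.6302, -0.1941, 0.0499]
ee_rot: [3.142, 0.0, 3.141]
force: [-0.0, 0.9, -1.2]
width: 0.0303
gripper_force: 0.0
```

step_arm --pt "0 0 -0.001 0 0.03" --pt "0 0 -0.002 0 0.03" --pt "0 0 -0.003 0 0.03" --pt "0 0 -0.004 0 0.03" --pt "0 0 -0.004 0 0.03"

```text
t: 3.05
eef_pos: [0.6301, -0.1941, 0.0455]
ee_rot: [-3.142, -0.0, 3.141]
force: [0.4, -0.8, -1.0]
width: 0.0299
gripper_force: 0.0
```

step_arm --pt "0 0 -0.0005 0 0.03" --pt "0 0 -0.001 0 0.03" --pt "0 0 -0.001 0 0.03"

```text
t: 3.35
eef_pos: [0.6302, -0.1942, 0.0454]
ee_rot: [-3.141, 0.0, -3.142]
force: [-2.5, 1.4, 5.9]
width: 0.0302
gripper_force: 3.1
```

step_arm --pt "-0.003 0 0 0 0.03" --pt "-0.007 0 0 0 0.03" --pt "-0.012 0 0 0 0.03" --pt "-0.016 0 0 0 0.03" --pt "-0.019 0 0 0 0.03" --pt "-0.02 0 0 0 0.03"

```text
t: 3.95
eef_pos: [0.6106, -0.1942, 0.0453]
ee_rot: [-3.141, 0.002, -3.142]
force: [1.4, 0.4, 5.4]
width: 0.0297
gripper_force: 2.5
```

```bash
cat > m.py <<'E'
from h import *
f=grab('top'); V=cv2.cvtColor(f['color'],cv2.COLOR_BGR2HSV)[...,2]
m=np.zeros_like(V); m[118:205,296:330]=(V>190)[118:205,296:330]*255
cs=cv2.findContours(m,cv2.RETR_EXTERNAL,cv2.CHAIN_APPROX_NONE)[0]
for k in cs:
    if cv2.contourArea(k)>40: print(k[:,0].min(0),k[:,0].max(0),[np.round(x,1) for x in cv2.minAreaRect(toplane(f,k[:,0],.045)[:,:2].astype(np.float32)*1000)])
cv2.imwrite('pics/m.png',cv2.resize(f['color'][100:220,230:400],None,fx=4,fy=4))
E
python3 m.py
```

```text
[296 179] [327 204] [array([ 462.3, -180.5]), array([101.7,  83. ]), np.float64(89.5)]
```

```bash
python3 - <<'E'
from h import *
w=grab('wrist');t=cv2.imread('pics/m.png')
a=cv2.resize(w['color'],(400,300)); s=grab('scene')['color'][170:320,150:350]
cv2.imwrite('pics/v3.png',np.hstack([a,cv2.resize(s,(400,300))]))
K,R,t=cam(w);print(K[0,0],-R.T@t,R[2])
E
```

```text
271.4360862802833 [ 0.54348036 -0.19447823  0.20452712] [ 2.47197094e-01  7.32313812e-04 -9.68964943e-01]
```

View pics/v3.png

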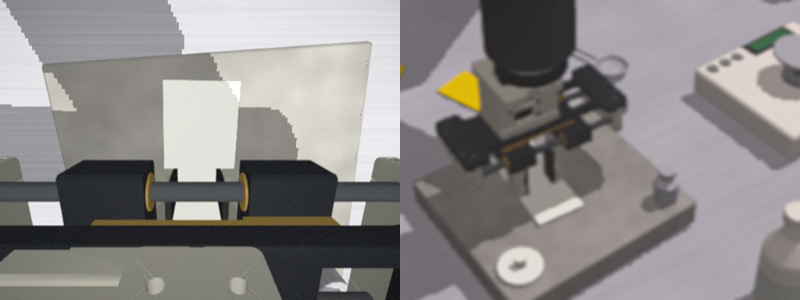

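The wrist view shows the plate's near end at (163–241, 80) of 400x300 and the slab's front edge at about row 54 above it.

```bash
cat > w.py <<'E'
from h import *
w=grab('wrist'); V=cv2.cvtColor(w['color'],cv2.COLOR_BGR2HSV)
m=((V[...,2]>120)&(V[...,1]<60)).astype(np.uint8)*255
for col in (235,258,280): print(col,V[30:125:3,col,2].tolist())
e=toplane(w,[(210,102),(258,102),(307,102)],.045); s=toplane(w,[(258,69)],.04)
print(np.round(e,4),np.round(s,4))
E
python3 w.py
```

```text
235 [233, 234, 236, 236, 239, 176, 178, 178, 183, 173, 177, 222, 237, 182, 135, 136, 133, 134, 135, 135, 136, 133, 137, 135, 192, 230, 227, 230, 229, 227, 227, 229]
258 [233, 236, 237, 233, 237, 233, 238, 238, 239, 233, 237, 232, 234, 125, 134, 135, 133, 134, 132, 134, 132, 135, 133, 128, 149, 227, 229, 227, 227, 228, 226, 227]
280 [234, 236, 236, 236, 239, 234, 236, 239, 238, 233, 237, 235, 174, 187, 198, 204, 204, 204, 208, 205, 207, 149, 154, 135, 144, 226, 229, 226, 227, 229, 229, 227]
[[ 0.5334 -0.2176  0.045 ]
 [ 0.5334 -0.1907  0.045 ]
 [ 0.5334 -0.1633  0.045 ]] [[ 0.5154 -0.1907  0.04  ]]
```

step_arm --pt "-0.003 0 0 0 0.03" --pt "-0.008 0 0 0 0.03" --pt "-0.014 0 0 0 0.03" --pt "-0.02 0 0 0 0.03" --pt "-0.026 0 0 0 0.03" --pt "-0.032 0 0 0 0.03" --pt "-0.038 0 0 0 0.03" --pt "-0.044 0 0 0 0.03" --pt "-0.05 0 0 0 0.03" --pt "-0.055 0 0 0 0.03" --pt "-0.058 0 0 0 0.03" --pt "-0.06 0 0 0 0.03" --pt "-0.06 0 0 0 0.03"

```text
t: 5.45
eef_pos: [0.5505, -0.1942, 0.0453]
ee_rot: [-3.141, 0.002, -3.142]
force: [1.2, 0.7, 7.3]
width: 0.0298
gripper_force: 3.4
```

```bash
python3 - <<'E'
from h import *
w=grab('wrist'); cv2.imwrite('pics/w4.png',w['color']); np.save('w4.npy',[w],allow_pickle=True)
E
```

```text
(no output)
```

View pics/w4.png

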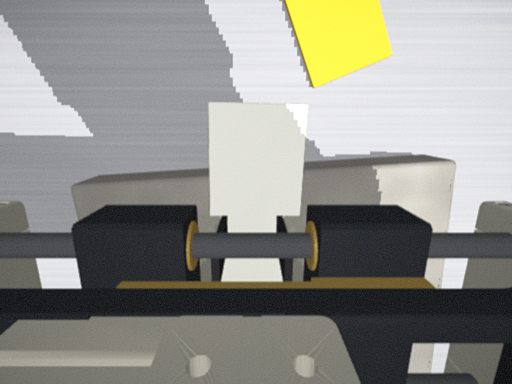

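The near end still sits at row 102 (209–307), so there was no slip: the end is at x≈0.473, about 4 cm over the edge. Now I'll lift off, open, and straddle the end.

step_arm --pt "0 0 0.01 0 0.03" --pt "0 0 0.04 0 0.05" --pt "0 0 0.05 0 0.0876" --pt "-0.03 0.003 0.05 0 0.0876" --pt "-0.06 0.003 0.05 0 0.0876" --pt "-0.06 0.003 0.05 0 0.0876" --pt "-0.06 0.003 0.05 0 0.0876" --pt "-0.06 0.003 0.05 0 0.0876" --newtons 10

```text
t: 6.3
eef_pos: [0.4906, -0.1912, 0.0948]
ee_rot: [-3.142, 0.0, 3.141]
force: [-0.0, 0.4, -0.6]
width: 0.0805
gripper_force: 0.0
```

```bash
python3 - <<'E'
from h import *
w=grab('wrist'); cv2.imwrite('pics/w5.png',w['color'])
P=[(.4733,-.1907+s*.028,.045) for s in(-1,1)]+[(.49,-.191,.045)]
print(proj(w,P))
E
```

```text
[[216.78525807 185.49358384]
 [287.5453616  185.47589418]
 [251.78577456 205.6366175 ]]
```

View pics/w5.png

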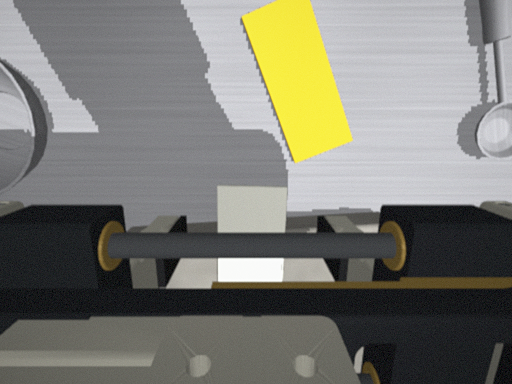

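The plate end is at row 186, columns 218–287, as predicted, with a finger clear on each side. I'll lower and close at 20 N.

step_arm --pt "0 0 -0.02 0 0.0876" --pt "0 0 -0.04 0 0.0876" --pt "0 0 -0.055 0 0.0876" --pt "0 0 -0.065 0 0.0876" --pt "0 0 -0.071 0 0.0876" --pt "0 0 -0.071 0 0.0876" --pt "0 0 -0.071 0 0.075" --pt "0 0 -0.071 0 0.068" --pt "0 0 -0.071 0 0.064" --pt "0 0 -0.071 0 0.061" --pt "0 0 -0.071 0 0.058" --pt "0 0 -0.071 0 0.055" --pt "0 0 -0.071 0 0.05" --pt "0 0 -0.071 0 0.045" --pt "0 0 -0.071 0 0.045" --newtons 20

```text
t: 7.85
eef_pos: [0.4902, -0.1911, 0.0236]
ee_rot: [-3.142, 0.0, 3.141]
force: [-0.5, 0.0, 1.0]
width: 0.0555
gripper_force: 19.9
```

step_arm --pt "0 0 0 0 0.045" --pt "0 0 0.003 0 0.045" --pt "0 0 0.007 0 0.045" --pt "0 0 0.014 0 0.045" --pt "0 0 0.022 0 0.045" --pt "0 0 0.032 0 0.045" --pt "0 0 0.042 0 0.045" --pt "0 0 0.05 0 0.045" --pt "0 0 0.05 0 0.045" --newtons 25

```text
t: 8.75
eef_pos: [0.4911, -0.1912, 0.0752]
ee_rot: [-3.141, 0.003, 3.142]
force: [-0.1, 0.6, -0.9]
width: 0.0554
gripper_force: 24.9
```

```bash
python3 - <<'E'
from h import *
s=grab('scene'); cv2.imwrite('pics/s6.png',cv2.resize(s['color'][130:330,130:400],(800,592),interpolation=cv2.INTER_CUBIC))
z=.0925;P=[(.4733,-.191-.028,z),(.4733,-.191+.028,z),(.6033,-.163,z),(.6033,-.219,z)]
print(np.round((proj(s,P)-[130,130])*2.963))
E
```

```text
[[145. 254.]
 [207. 231.]
 [288. 319.]
 [223. 347.]]
```

View pics/s6.png

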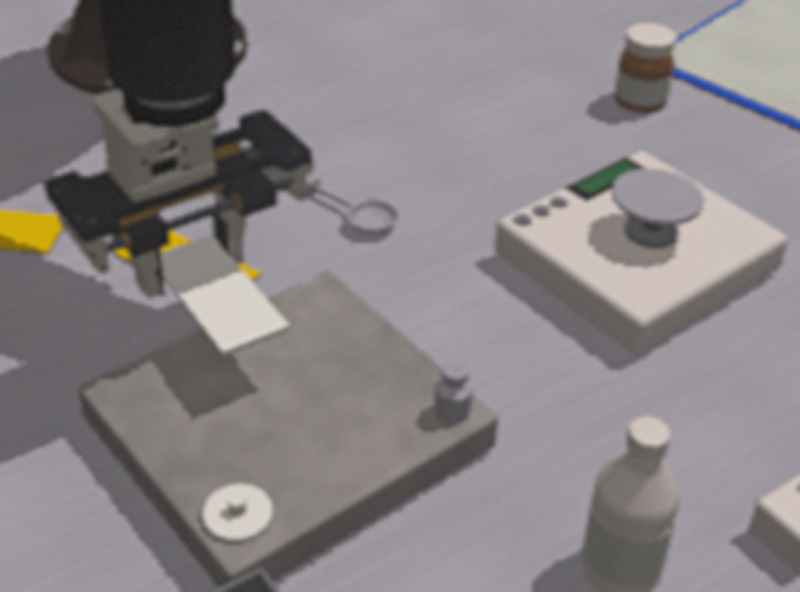

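The plate is held level: far corners at (288,322) and (228,350), against (288,319) and (223,347) predicted for level. I'll raise it and carry it to the scale.

step_arm --pt "0 0 0.01 0 0.045" --pt "0 0 0.025 0 0.045" --pt "0.003 0.008 0.04 0 0.045" --pt "0.008 0.025 0.048 0 0.045" --pt "0.014 0.05 0.05 0 0.045" --pt "0.021 0.08 0.05 0 0.045" --pt "0.028 0.11 0.05 0 0.045" --pt "0.035 0.14 0.05 0 0.045" --pt "0.042 0.17 0.05 0 0.045" --pt "0.049 0.2 0.05 0 0.045" --pt "0.056 0.23 0.05 0 0.045" --pt "0.063 0.26 0.05 0 0.045" --pt "0.07 0.29 0.05 0 0.045" --pt "0.076 0.32 0.05 0 0.045" --pt "0.081 0.35 0.05 0 0.045" --pt "0.084 0.37 0.05 0 0.045" --pt "0.086 0.383 0.05 0 0.045" --pt "0.086 0.391 0.05 0 0.045" --pt "0.086 0.391 0.05 0 0.045" --pt "0.086 0.391 0.05 0 0.045"

```text
t: 10.8
eef_pos: [0.5758, 0.1991, 0.1235]
ee_rot: [-3.141, -0.0, 3.141]
force: [-0.9, -0.8, -0.7]
width: 0.0553
gripper_force: 24.9
```

step_arm --pt "0 0 -0.008 0 0.045" --pt "0 0 -0.018 0 0.045" --pt "0 0 -0.027 0 0.045" --pt "0 0 -0.033 0 0.045" --pt "0 0 -0.035 0 0.045" --pt "0 0 -0.035 0 0.045"

```text
t: 11.4
eef_pos: [0.5759, 0.1997, 0.088]
ee_rot: [-3.141, -0.001, 3.141]
force: [0.4, -0.3, -1.4]
width: 0.0556
gripper_force: 24.9
```

```bash
python3 - <<'E'
from h import *
s=grab('scene'); a=cv2.resize(s['color'][130:290,280:440],(600,600),interpolation=cv2.INTER_CUBIC)
p=arm.get_state()['eef_pos']; print(p)
c=p+[.0481,0,.0165]
P=[c+[dx,dy,0] for dx,dy in((-.065,.028),(.065,.028),(.065,-.028))]+[(.625,.2,.088)]+[(.625+dx,.2+dy,.088) for dx,dy in((0,.04),(0.04,0),(0,-.04))]
print(np.round((proj(s,P)-[280,130])*3.75))
cv2.imwrite('pics/s7.png',a)
E
```

```text
[0.57615944 0.19985827 0.08845886]
[[232. 163.]
 [367. 251.]
 [309. 278.]
 [266. 238.]
 [306. 220.]
 [308. 266.]
 [224. 256.]]
```

View pics/s7.png

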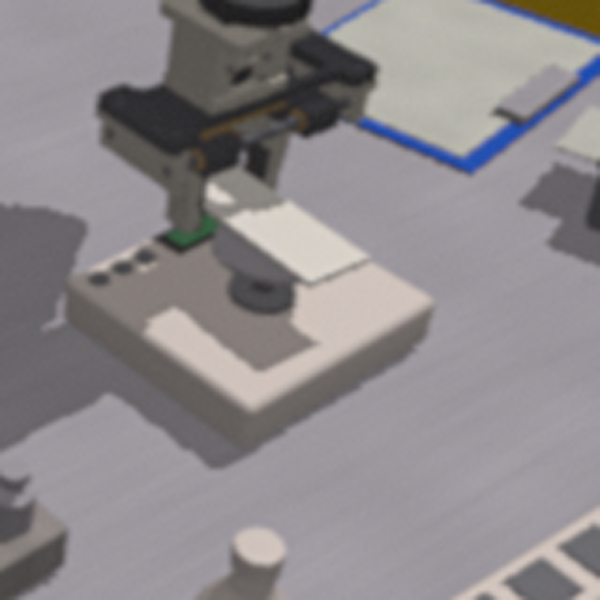

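The plate's far corners are at (368,258) and (314,283). That matches the prediction within the known scene bias, so it is centred over the pan. Lowering softly.

step_arm --pt "0 0 -0.004 0 0.045" --pt "0 0 -0.008 0 0.045" --pt "0 0 -0.011 0 0.045" --pt "0 0 -0.013 0 0.045" --pt "0 0 -0.014 0 0.045" --pt "0 0 -0.0145 0 0.045" --pt "0 0 -0.0145 0 0.045"

```text
t: 12.15
eef_pos: [0.5761, 0.1999, 0.074]
ee_rot: [-3.142, 0.0, 3.141]
force: [0.4, -0.3, -1.0]
width: 0.0553
gripper_force: 24.9
```

step_arm --pt "0 0 -0.0005 0 0.045" --pt "0 0 -0.001 0 0.045" --pt "0 0 -0.0015 0 0.045" --pt "0 0 -0.002 0 0.045" --pt "0 0 -0.002 0 0.045" --pt "0 0 -0.002 0 0.045"

```text
t: 12.75
eef_pos: [0.5761, 0.1999, 0.0721]
ee_rot: [3.142, 0.0, 3.141]
force: [-0.2, 0.0, -0.8]
width: 0.0556
gripper_force: 24.9
```

```bash
python3 - <<'E'
from h import *
F=[]
for i in range(4):
    grab('wrist'); s=arm.get_state(); F.append(s['force'])
print(np.round(F,1),s['eef_pos'])
E
```

```text
[[ 0.4 -0.3 -1.1]
 [-0.7  0.1 -0.6]
 [ 0.7  0.2 -2.2]
 [-0.3  0.5 -1.2]] [0.5761     0.19988206 0.07207397]
```

step_arm --pt "0 0 -0.0005 0 0.045" --pt "0 0 -0.001 0 0.045" --pt "0 0 -0.0012 0 0.045" --pt "0 0 -0.0012 0 0.045"

```text
t: 13.35
eef_pos: [0.5761, 0.1999, 0.0709]
ee_rot: [-3.142, 0.0, 3.141]
force: [-0.7, -0.6, -0.6]
width: 0.0554
gripper_force: 24.9
```

```bash
cat > fz.py <<'E'
from h import *
F=[]
for i in range(8):
    w=grab('wrist'); s=arm.get_state(); F.append(np.r_[s['force'],s['moment']])
print(np.round(np.mean(F,0),2),s['eef_pos'],s['t'])
E
python3 fz.py
```

```text
[ 0.03  0.23 -0.12 -0.01  0.03 -0.  ] [0.57612184 0.19987918 0.07089257] 13.75
```

The pan now carries the plate (mean Fz ≈ 0). I'll release gradually.

step_arm --pt "0 0 -0.0002 0 0.045" --pt "0 0 -0.0002 0 0.045" --pt "0 0 -0.0002 0 0.057" --pt "0 0 -0.0002 0 0.06" --pt "0 0 -0.0002 0 0.065" --pt "0 0 -0.0002 0 0.072" --pt "0 0 -0.0002 0 0.08" --pt "0 0 -0.0002 0 0.0876" --pt "0 0 -0.0002 0 0.0876" --pt "0 0 -0.0002 0 0.0876" --newtons 10

```text
t: 14.75
eef_pos: [0.5761, 0.1999, 0.0707]
ee_rot: [3.142, -0.0, 3.141]
force: [0.2, 1.0, 0.1]
width: 0.0873
gripper_force: 0.0
```

step_arm --pt "0 0 0.003 0 0.0876" --pt "0 0 0.01 0 0.0876" --pt "0 0 0.025 0 0.0876" --pt "0 0 0.05 0 0.0876" --pt "0 0 0.08 0 0.0876" --pt "-0.02 0 0.11 0 0.0876" --pt "-0.05 -0.04 0.13 0 0.0876" --pt "-0.07 -0.08 0.15 0 0.0876" --pt "-0.08 -0.12 0.15 0 0.0876" --pt "-0.08 -0.16 0.15 0 0.0876" --pt "-0.08 -0.2 0.15 0 0.0876" --pt "-0.08 -0.24 0.15 0 0.0876" --pt "-0.08 -0.24 0.15 0 0.0876"

```text
t: 16.05
eef_pos: [0.4955, -0.0436, 0.2215]
ee_rot: [-3.141, 0.001, 3.138]
force: [-0.1, 0.4, -0.0]
width: 0.0876
gripper_force: 0.0
```

```bash
python3 - <<'E'
from h import *
f=grab('top'); V=cv2.cvtColor(f['color'],cv2.COLOR_BGR2HSV)[...,2]
s=grab('scene')
cv2.imwrite('pics/e.png',np.hstack([cv2.resize(f['color'][100:190,150:240],(400,400)),cv2.resize(s['color'][150:270,290:410],(400,400))]))
P=[(.6242+dx,.2+dy,.092) for dx,dy in((-.065,.028),(-.065,-.028),(.065,-.028),(.065,.028))]
print(np.round((proj(f,P)-[150,100])*400/90), np.round((proj(s,P)-[290,150])*400/120)); print(arm.get_state()['t'])
E
```

```text
[[157. 269.]
 [234. 269.]
 [236.  95.]
 [160.  96.]] [[171.  91.]
 [120. 111.]
 [238. 194.]
 [290. 170.]]
16.15
```

View pics/e.png

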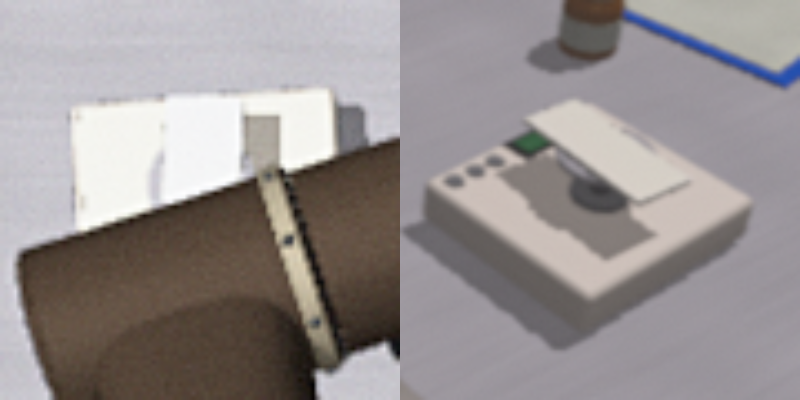

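On the right, the plate lies flat on the pan, with corners at (525,121), (575,98), (690,180) and (641,200). All are offset from the prediction by the same camera bias. The pan rim shows beyond the +y edge at about (635,139), close to that edge's midpoint of (632,139), so the plate is centred to a few millimetres. The gripper is clear, so I'll hand in.

```bash
python3 -c "
from station import arm
print(arm.job_done())"
```

```text
the job is handed in; nothing more can be done
None
```

The job is handed in at about 16 s of the 54 s allowed: the plate lies flat on the pan, centred to within a few mm by the last pictures, with the gripper released and clear; the station gave no verdict.

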